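# Pluck a porous ceramic tip from a covered pocket tray and lay it on the balance

## Robot

A 6-joint arm with a two-finger parallel gripper is mounted at the origin on the work surface. World frame = base frame: x ahead of the robot, y to its left, z up, the work surface at z = 0. Lengths are in m, angles in degrees, forces in N, time in s.
With the tool pointing down it reaches from about 0.35 to 0.875 m from the base axis. Payload 4.2 kg.
Tool frame: the origin (TCP) lies midway between the tips of the shut fingers; the grasp point (between the pads) lies 19 mm behind it; y points along the fingers, z is the direction in which the jaws open and shut, and the axes are right-handed (so a half turn about y gives the same grasp; the last joint's range is limited). The gripper opens to 87 mm and grips with 3 to 60 N. Pads are 19 mm wide; open, the fingers measure 117 mm over their backs; the gripper's body (75 mm by 190 mm) begins 51 mm behind the grasp point.
Start: joints at [-58.407, 22.042, 0.453, 0, -68.411, -14.817], TCP at [0.18, -0.598, 0.189] pointing down, gripper open.
Joint ranges: [-179.83, 179.83], [-69.29, 118.12], [-61.27, 80.66], [-181.25, 117.63], [-171.15, -9.14], [-177.46, 177.46]. Speed limits (degrees/s): [159.86, 159.86, 180, 180, 180, 180].

## Interface

Orientations are given as [roll, pitch, yaw] about the fixed x, y, z axes, in that order (R = Rz(yaw) Ry(pitch) Rx(roll)).
In Python, from workcell import env gives the robot as it stands. The module is installed in compiled form; this text tells all that it offers. Calls block until the motion is done:
- env.goto(position, orientation): joint-space move of the TCP to a pose.
- env.move_straight(position, rotation=None, rate=0.15, force_limit=None): straight line of the TCP; rotation=None keeps the orientation; rate is the mean speed in m/s. With force_limit (N) it stops when the force on the tool has changed by that much, and returns True; else False.
- env.set_joints(angles): joint-space move.
- env.gripper_to(opening, grasp_force=None): opening from 0.0 (shut) to 1.0 (fully open); grasp_force is the grip in N (None keeps the last); returns when the fingers have stopped.
- env.dwell(seconds).
- env.inverse_kinematics(position, orientation): joint angles nearest the present ones, or None.
- env.read_state(): the state.
- env.grab_frame(name): name is "scene" or "side" or "wrist"; returns a dict with "image" (384x512x3 uint8, blue, green, red), "fx", "fy", "cx", "cy" (pixels), "position" and "orientation" of the camera in the world. Camera axes: x right, y up, looking along -z (the intrinsics and any distortion apply to the point x, -y, -z); pixel columns grow to the right and rows downward; lengths in m; the calibration is good to about 2 mm. A picture is of the moment at which its call begins. There is no depth.
A pose or a line that the arm cannot do raises env.Unreachable and nothing moves.
- env.close_job(): hands the job in, once; it reports no verdict.
Trained networks look in a picture, given as the dict that the camera call returned (one of the last four; its "shot" number tells which), for a name from the list of things; names that differ only in an ending like _2 or _b are one class to them, and where a whole thing is asked for, a point or a joint stands for the part that bears it (a point fixed in the world has none). Each returns a list of dicts, best first, with "score" (0 to 1); they miss things now and then, are a little off and sometimes report something else, mostly with a low value. They report only what shows in the picture. A call takes as long as a camera call.
- env.search_frame(picture, thing): "xyz" ([x, y, z] in m, in world coordinates, good to about 4 mm: the middle of the surface that is visible of it).
- env.trace(picture, thing): "mask" (384x512 bool, what is visible of it).
The state is a dict: "clock": time; "joint_positions": joint angles; "qvel": joint speeds; "joint_torque": joint torques, N m; "position": TCP position; "tool_rot": TCP orientation; "force": force on the tool from outside, world axes, zero at the start; "wrist_torque": the same for the moment, N m; "opening": opening from 0.0 (shut) to 1.0 (fully open).
Only numpy, scipy, OpenCV 4.12 (cv2) and the standard library are available. Lean on these libraries where they do the work, as an engineer would, in place of code of your own. Each camera call takes 0.05 s, during which the arm holds its last target. There are 200 camera calls.

## Task

In this soil-testing lab, slide the clear cover of the pocket tray aside by pushing it, the way that is not blocked by the steel weight standing next to the tray, and gently take out the ceramic tip that has a narrow neck at one end. Lay it in the dish on the balance (do not drop it: the ceramic is brittle, so grip it lightly and do not press it down hard), let go, then push the cover back until it is centred over the tray again. Leave the other filters in their pockets and do not disturb the weight, the brass ring or the bottle.

Things in the scene. Friction and masses are not known exactly. Their poses are not given: they have to be found in the camera images.
- tray: Black plastic pocket tray fixed to the bench, 64 mm (x) by 246 mm (y), top 14 mm above the bench; origin at bench level under its centre. One row of four pockets at x = 0, y = -78, -26, 26, 78 mm, each 42 (x) by 24 (y) mm, 5 mm deep, a filter lying in each. Aluminium rails along x at y = -128 and 128 mm: 200 mm long, 10 wide, 34 high (thin outer lip to 40).
- cover (a joint): Slide of the tray's clear cover along the tray's x, m: 0 = centred over the tray (closed), range -0.066 to 0.066; stays where left (1.5 N friction). It slides either way; about 0.06 clears the pockets. Plate 64 mm (x) by 264 mm (y), underside 34 mm and top 38 mm above the bench, on the rails.
- cover_rib (a point): Middle of the top edge of the grey push rib on the cover, 52 mm above the bench. The rib stands on the middle of the cover: 8 mm thick (tray x), 70 mm long (tray y), 14 mm tall above the plate. Axes parallel to the tray's.
- necked_tip: The part to move: white ceramic tip lying along its x, 36.7 mm long: body 20 mm diameter from x = -9 to 9 mm, domed nose to 18.7 mm, narrow neck 11 mm diameter from -18 to -9 mm. Origin on its axis, 10 mm above what it lies on (19 mm above the bench in the tray). 16 g. In any of the four pockets, its x along the tray's x within 0.05 rad.
- long_filter: White ceramic cylinder, 20 mm diameter, 36 mm long along its x, both ends flat; origin at its centre. Stays in its pocket.
- short_filter: White ceramic cylinder, 20 mm diameter, 24 mm long along its x, both ends flat; origin at its centre. Stays in its pocket.
- round_filter: White ceramic cylinder, 20 mm diameter, 37 mm long along its x, both ends domed, no neck; origin at its centre. Stays in its pocket.
- balance: White compact balance fixed to the bench, 190 mm (its x) by 150 mm (its y), housing 40 mm high; origin at bench level under its centre. Its aluminium dish is centred 20 mm toward +x from the origin.
- dish (a point): Centre of the dish's inner floor, 52 mm above the bench; axes parallel to the balance's. Square dish, inside 92 mm by 92 mm, walls 3 mm thick, rim 12 mm above this floor.
- weight: Loose steel weight, 40 mm diameter, 52 mm tall with a small knob on top; origin at the centre of its underside. It stands about 80 mm from the tray's centre on its +x or its -x side, in the way of the cover.
- ring: Loose brass specimen ring, 64 mm outer diameter, 20 mm tall; origin at the centre of its underside. It lies on the bench on the other side of the tray from the weight; the cover passes above it.
- bottle: Loose white plastic bottle, 48 mm diameter, 150 mm tall; origin at the centre of its underside. It stands between the tray and the balance.

How it is judged:
By the outcome, as a careful person would: the job done as asked, in the order asked, and still so for the second after the job is handed in, with the robot touching nothing.
It also fails if it takes over 64 s, if anything falls off the work surface, if the arm or the gripper's body presses on something with over 40 N, if the wrist force passes 120 N, or if a joint passes its speed limit or range.

## Working session

There is one attempt and no reset: what is moved stays moved. The work goes in short steps, each a Python script; the robot and the scene stay as the last script left them, time stands still between calls to the robot, and variables do not carry over. Pictures are saved under pics/ and viewed, about 8 in all and at most 12, crops included, and the job is handed in when it is done.

```bash
mkdir -p pics; python3 - <<'E'
from workcell import env
import cv2,numpy as np
s=env.read_state(); print(s['clock'],s['position'],s['tool_rot'],s['opening'])
ims=[]
for c in ["scene","side"]:
    f=env.grab_frame(c); print(c,f['position'],f['orientation'],f['fx'],f['cx'],f['cy'],[k for k in f if k not in('image',)])
    cv2.imwrite(f'pics/{c}0.png',f['image'])
    for n in ["tray","cover","cover_rib","necked_tip","long_filter","short_filter","round_filter","balance","dish","weight","ring","bottle"]:
        r=env.search_frame(f,n)
        print(n,[(np.round(q['xyz'],3).tolist(),round(q['score'],2)) for q in r[:2]])
E
```

```text
0.0 [ 0.18021289 -0.5977445   0.18816566] [-8.98764951e+01  3.88813179e-03  1.67645114e+01] 1.0005229320528595
scene [1.09146166 0.22603368 0.61330086] [ 45.82175982  -1.0544672  113.30098562] 353.9431786759462 259.9460247342781 188.45249242907946 ['fx', 'fy', 'cx', 'cy', 'position', 'orientation', 'shot']
tray [([0.581, 0.228, 0.038], 0.84)]
cover [([0.57, 0.222, 0.037], 0.83)]
cover_rib [([0.567, 0.225, 0.04], 0.88), ([0.652, 0.2, 0.015], 0.4)]
necked_tip []
long_filter []
short_filter []
round_filter []
balance [([0.549, -0.198, 0.036], 0.69), ([0.571, 0.222, 0.038], 0.55)]
dish [([0.548, -0.197, 0.043], 0.89)]
weight [([0.496, 0.264, 0.039], 0.96)]
ring [([0.652, 0.201, 0.016], 0.97)]
bottle [([0.54, 0.008, 0.08], 0.73)]
side [0.39595417 0.63500573 0.56071193] [  53.44535466   -0.25151047 -166.96436158] 388.2571582285629 260.37788198141493 191.19711876893012 ['fx', 'fy', 'cx', 'cy', 'position', 'orientation', 'shot']
tray [([0.556, 0.265, 0.038], 0.88)]
cover [([0.564, 0.248, 0.04], 0.61)]
cover_rib [([0.567, 0.248, 0.036], 0.84), ([0.519, 0.017, 0.079], 0.4)]
necked_tip []
long_filter []
short_filter []
round_filter [([0.564, 0.249, 0.038], 0.62)]
balance [([0.505, -0.168, 0.038], 0.92)]
dish [([0.504, -0.166, 0.037], 0.78)]
weight [([0.488, 0.276, 0.039], 0.88)]
ring [([0.641, 0.203, 0.014], 0.71), ([0.567, 0.25, 0.038], 0.58)]
bottle [([0.518, 0.018, 0.077], 0.79)]
```

View pics/scene0.png

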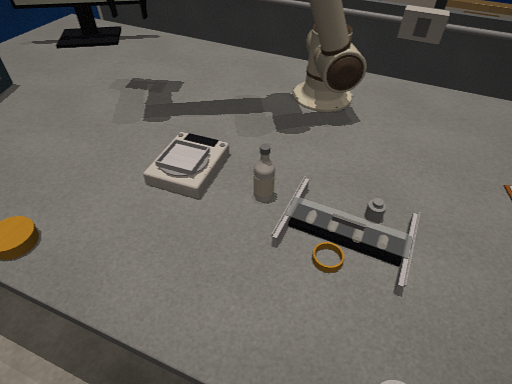

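View pics/side0.png

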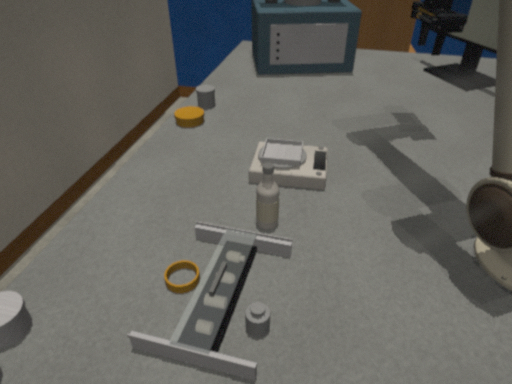

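The scene picture shows the tray at about (350,230), the weight behind it on the robot side (375,208), the ring on the far side (328,257), the bottle (264,178) and the balance (188,160). So the cover must go away from the robot. Next I'll take wrist views from above.

```bash
cat > h.py <<'E'
from workcell import env
import numpy as np, cv2
from scipy.spatial.transform import Rotation as R
def pose(f): return R.from_euler('xyz',f['orientation'],degrees=True).as_matrix(), np.array(f['position'])
def toplane(f,uv,z):
    M,p=pose(f); d=M@np.array([(uv[0]-f['cx'])/f['fx'],-(uv[1]-f['cy'])/f['fy'],-1]); return p+d*(z-p[2])/d[2]
def proj(f,X):
    M,p=pose(f); c=(np.atleast_2d(X)-p)@M
    return np.c_[f['cx']+f['fx']*c[:,0]/-c[:,2], f['cy']-f['fy']*c[:,1]/-c[:,2]]
def down(yaw): return [-90,0,yaw]
def shot(name,fn):
    f=env.grab_frame(name); cv2.imwrite(f'pics/{fn}.png',f['image']); np.save(f'pics/{fn}.npy',{k:v for k,v in f.items()},allow_pickle=True); return f
def show(f,names):
    for n in names:
        r=env.search_frame(f,n); print(n,[(np.round(q['xyz'],3).tolist(),round(q['score'],2)) for q in r[:3]])
E
python3 - <<'E'
from h import *
N=["tray","cover_rib","balance","dish","weight","ring","bottle","necked_tip"]
for i,(x,y) in enumerate([(0.48,-0.19),(0.50,0.23)]):
    env.goto([x,y,0.42],down(-13)); f=shot('wrist',f'w{i}')
    print(f['position'],f['orientation'],env.read_state()['position'],env.read_state()['clock']); show(f,N)
a=[cv2.imread(f'pics/w{i}.png') for i in(0,1)]
cv2.imwrite('pics/w01.png',cv2.resize(np.vstack(a),None,fx=.78,fy=.78))
E
```

```text
[ 0.41287174 -0.174782    0.61494845] [-1.46301234e+01  1.17695933e-02  7.69681300e+01] [ 0.4797829  -0.19052664  0.41948005] 3.3583
tray [([0.557, 0.159, 0.038], 0.91)]
cover_rib [([0.56, 0.183, 0.038], 0.74)]
balance [([0.503, -0.21, 0.042], 0.69), ([0.565, 0.186, 0.037], 0.36)]
dish [([0.5, -0.21, 0.043], 0.76)]
weight [([0.476, 0.256, 0.033], 0.81)]
ring [([0.64, 0.2, 0.013], 0.67)]
bottle [([0.521, -0.003, 0.102], 0.62)]
necked_tip []
[0.43305513 0.24485604 0.61558676] [-1.47060619e+01  2.28419303e-03  7.69430524e+01] [0.50031913 0.22898893 0.42027451] 5.3583
tray [([0.558, 0.216, 0.038], 0.79)]
cover_rib [([0.565, 0.216, 0.038], 0.84)]
balance [([0.48, -0.186, 0.038], 0.85), ([0.554, 0.214, 0.038], 0.6)]
dish [([0.478, -0.185, 0.046], 0.56)]
weight [([0.48, 0.262, 0.039], 0.64), ([0.646, 0.203, 0.018], 0.52)]
ring [([0.646, 0.2, 0.017], 0.85)]
bottle [([0.522, 0.017, 0.1], 0.6)]
necked_tip []
```

View pics/w01.png

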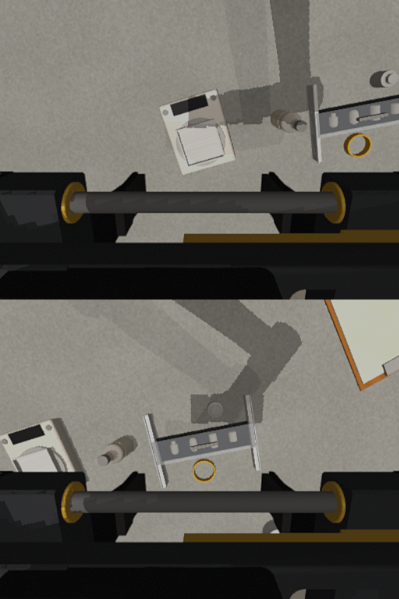

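```bash
python3 - <<'E'
import cv2,numpy as np
a=cv2.imread('pics/w1.png')[130:245,180:345]; b=cv2.imread('pics/w0.png')[110:230,200:310]
cv2.imwrite('pics/c1.png',np.hstack([cv2.resize(a,None,fx=4.8,fy=4.8,interpolation=2)]))
cv2.imwrite('pics/c0.png',cv2.resize(b,None,fx=5,fy=5,interpolation=2))
E
```

```text
(no output)
```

View pics/c1.png

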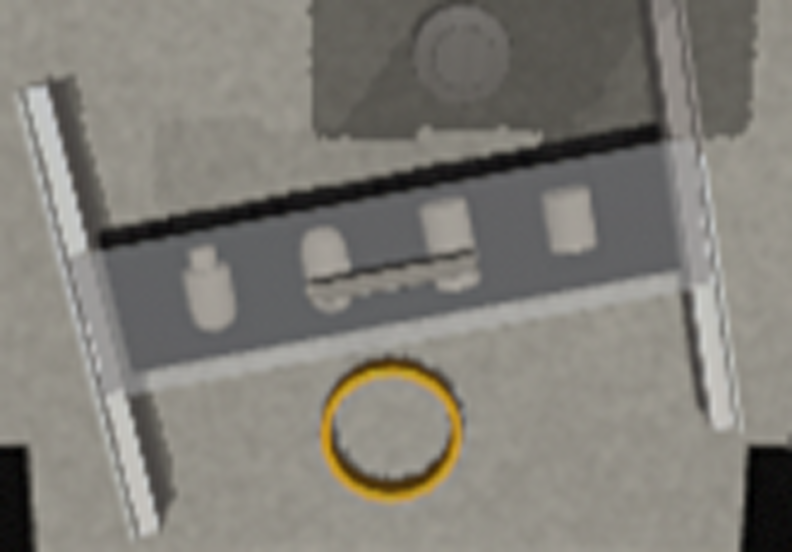

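View pics/c0.png

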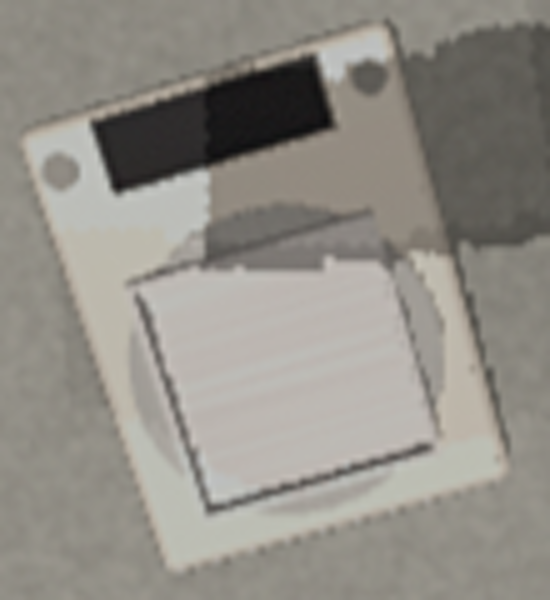

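```bash
python3 - <<'E'
from h import *
from scipy.optimize import least_squares
f0=np.load('pics/w0.npy',allow_pickle=True).item(); f1=np.load('pics/w1.npy',allow_pickle=True).item()
def fit(f,O,P,x0):
    W=lambda q: np.c_[O[:,:2]@np.array([[np.cos(q[2]),np.sin(q[2])],[-np.sin(q[2]),np.cos(q[2])]])+q[:2],O[:,2]]
    r=least_squares(lambda q:(proj(f,W(q))-P).ravel(),x0,loss='soft_l1'); print(r.x[:2],np.degrees(r.x[2]),np.round((proj(f,W(r.x))-P),1).tolist()); return r.x
T=np.array([[-100,-133,40,18,95],[100,-133,40,132,538],[-100,-123,34,48,85],[100,-123,34,160,530],[100,133,40,742,428],[100,123,34,712,430],[-32,-132,38,75,255],[32,-132,38,105,390],[32,132,38,705,285],[-32,132,38,665,138]],float)
P=lambda c,s,o:(c+.5)/s-.5+np.array(o)
t=fit(f1,T[:,:3]/1e3,P(T[:,3:],4.8,(180,130)),[.565,.216,-.1])
B=np.array([[-95,75,40,390,20],[95,75,40,508,465],[95,-75,40,175,572],[-95,-75,40,22,135]],float)
b=fit(f0,B[:,:3]/1e3,P(B[:,3:],5,(200,110)),[.5,-.2,0.1])
D=np.array([[-49,49,64,378,210],[49,49,64,440,440],[49,-49,64,210,512],[-49,-49,64,130,285]],float)
d=fit(f0,D[:,:3]/1e3,P(D[:,3:],5,(200,110)),[.5,-.2,0.1])
loc=lambda w:(np.array([[np.cos(t[2]),np.sin(t[2])],[-np.sin(t[2]),np.cos(t[2])]])@(w[:2]-t[:2]))
for n,p,z in [('nose',(213,331),.019),('neck',(201,247),.019),('mid',(207,289),.019),('ring',(392,432),.02),('weighttop',(462,55),.06)]:
    w=toplane(f1,P(np.array(p,float),4.8,(180,130)),z); print(n,w,loc(w))
E
```

```text
[0.56315107 0.21568042] -2.079870674873761 [[0.2, -0.7], [0.7, 0.8], [-0.3, 0.0], [-0.1, 0.5], [-0.8, 1.0], [-0.0, 0.5], [-2.3, -0.7], [-0.8, 1.1], [1.8, -0.8], [5.8, -1.4]]
[ 0.51185583 -0.20860306] 4.28305528580043 [[0.2, -1.8], [3.1, 2.0], [-0.3, 1.3], [-1.4, -0.5]]
[ 0.53013709 -0.20708115] 4.182748214180005 [[-0.1, -1.3], [1.8, 1.3], [-0.3, 1.2], [-0.5, -0.8]]
nose [0.57816779 0.13304015 0.019     ] [ 0.01800606 -0.08204083]
neck [0.54075135 0.13762303 0.019     ] [-0.01955206 -0.07881891]
mid [0.55931474 0.13534933 0.019     ] [-0.00091838 -0.0804174 ]
ring [0.64092365 0.19873981 0.02      ] [ 0.07833616 -0.01410688]
weighttop [0.48278782 0.26293106 0.06      ] [-0.08202516  0.04430292]
```

The tip with the narrow neck is in the leftmost pocket, on the bottle side (crop pixel 207,289). Its neck points toward the robot, and the plain domed part, the long filter and the short filter lie to its right. The tray yaw is about -2°, the ring is on +x and the weight on -x, so I'll push the cover toward +x.

```bash
cat >> h.py <<'E'
T0=np.array([.5632,.2157]); TY=np.radians(-2.08)
def tw(x,y,z): c,s=np.cos(TY),np.sin(TY); return [T0[0]+c*x-s*y,T0[1]+s*x+c*y,z]
def tl(w): c,s=np.cos(TY),np.sin(TY); d=np.array(w[:2])-T0; return np.array([c*d[0]+s*d[1],-s*d[0]+c*d[1]])
E
python3 - <<'E'
from h import *
Y=-2.08
env.gripper_to(0.0,grasp_force=5)
env.goto(tw(-.032,0,.12),down(Y)); env.move_straight(tw(-.032,0,.044))
print(env.read_state()['force'],env.read_state()['position'])
print(env.move_straight(tw(.0485,0,.044),rate=.05,force_limit=10))
s=env.read_state(); print(s['force'],tl(s['position']),s['clock'])
env.move_straight(tw(tl(s['position'])[0]-.008,0,.044)); env.move_straight(tw(.03,0,.15),rate=.25)
env.goto([.49,.15,.27],down(Y)); env.gripper_to(.36)
f=shot('wrist','w2'); show(f,["necked_tip","cover_rib","bottle","round_filter","weight","ring"])
for r in env.trace(f,"necked_tip")[:1]:
    m=r['mask']; v,u=np.nonzero(m); print(m.sum(),u.min(),u.max(),v.min(),v.max(),r['score'])
g=shot('scene','s2'); m=env.trace(g,"bottle")[0]['mask']; v,u=np.nonzero(m); print('bottle base',toplane(g,(u[v>v.max()-3].mean(),v.max()),0), toplane(g,(u.mean(),v.min()),.15))
print(env.read_state()['clock'])
cv2.imwrite('pics/w2c.png',np.hstack([f['image'][:300],]))
E
```

```text
[-0.56818072  0.1566855   0.45695604] [0.53224319 0.21755689 0.04517577]
False
[0.50441842 0.00555952 1.10428324] [4.82797684e-02 3.99718295e-05] 10.8583
necked_tip []
cover_rib [([0.557, 0.199, 0.035], 0.79), ([0.547, 0.214, 0.042], 0.72)]
bottle [([0.5, -0.164, 0.041], 0.38)]
round_filter [([0.555, 0.2, 0.037], 0.7)]
weight [([0.478, 0.262, 0.037], 0.83)]
ring []
705 320 352 144 171 0.58
bottle base [0.54429128 0.00956421 0.        ] [ 0.520748   -0.00273106  0.15      ]
13.7167
```

View pics/w2c.png

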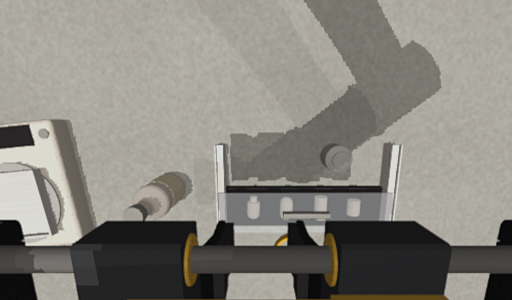

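```bash
python3 - <<'E'
from h import *
f=np.load('pics/w2.npy',allow_pickle=True).item()
print(f['position'],f['orientation'],env.read_state()['opening'],env.read_state()['position'])
for p,z in [((306,214),.052),((253,208),.019),((253,197),.019),((225,193),.038),((394,191),.038),((228,145),.037),((386,145),.037),((388,145),.04)]:
    w=toplane(f,p,z); print(p,w,tl(w))
cv2.imwrite('pics/w2d.png',cv2.resize(f['image'][135:255,200:410],None,fx=3.8,fy=3.8,interpolation=2))
E
```

```text
[0.42108619 0.15253625 0.46547077] [-1.46966330e+01 -7.28215637e-03  8.79278400e+01] 0.3588990312998803 [0.48999056 0.14999144 0.27001537]
(306, 214) [0.56243561 0.21480592 0.052     ] [-0.00073143 -0.00092123]
(253, 208) [0.56068784 0.13598389 0.019     ] [ 0.00038278 -0.07975477]
(253, 197) [0.54267065 0.13674891 0.019     ] [-0.0176503  -0.07964418]
(225, 193) [0.52979315 0.09588035 0.038     ] [-0.029036  -0.1209532]
(394, 191) [0.53583916 0.34796647 0.038     ] [-0.03214341  0.13118626]
(228, 145) [0.45911119 0.10478564 0.037     ] [-0.09999461 -0.11461917]
(386, 145) [0.46731999 0.3315884  0.037     ] [-0.10002299  0.11233209]
(388, 145) [0.46709947 0.33318576 0.04      ] [-0.10030134  0.11392039]
```

View pics/w2d.png

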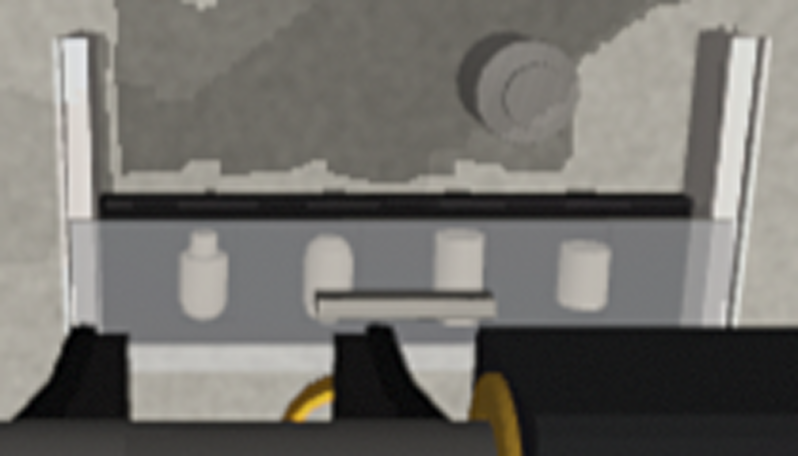

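View pics/s3c.png

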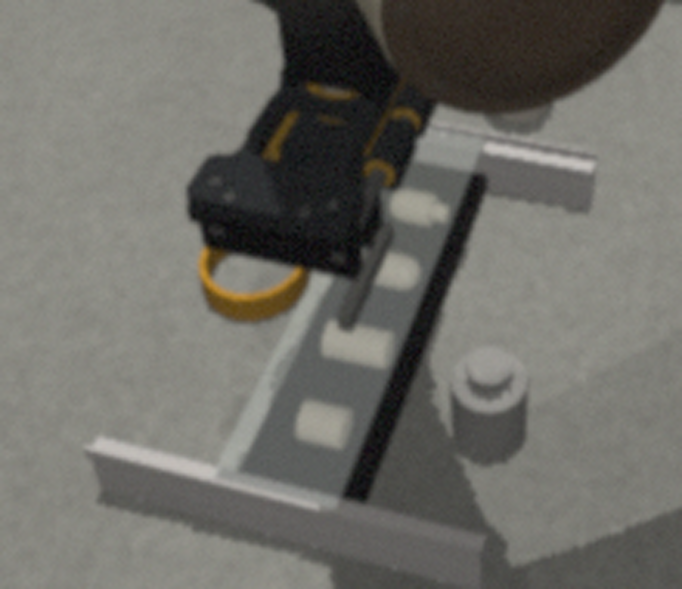

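```bash
python3 - <<'E'
from h import *
f=np.load('pics/s3.npy',allow_pickle=True).item(); P=lambda p:(np.array(p)+.5)/3.1-.5+np.array([100,190])
for n,p,z in [('ribend top',(345,318),.052),('plate corner -x+y',(318,505),.038),('plate corner -x -y',(483,140),.038),('plate +x+y',(218,470),.038),('tip',(415,207),.019),('short',(325,425),.019),('TCP',None,0)]:
    if p is None: print('tcp proj crop',(proj(f,[env.read_state()['position']])-[100,190])*3.1); continue
    w=toplane(f,P(p),z); print(n,tl(w))
E
```

```text
ribend top [-5.94107669e-05  3.79439133e-02]
plate corner -x+y [-0.02188401  0.13278204]
plate corner -x -y [-0.02892872 -0.12688429]
plate +x+y [0.03106299 0.1285449 ]
tip [ 0.00074388 -0.07748224]
short [-0.00286877  0.08039133]
tcp proj crop [[361.06876768 271.27007693]]
```

```bash
python3 - <<'E'
from h import *
s=env.read_state(); print(s['position'],s['tool_rot'],np.round(s['joint_positions'],2),np.round(s['qvel'],3))
f=shot('wrist','w4'); g=shot('scene','s4')
print('tcp in wrist',proj(f,[s['position']]),'scene',proj(g,[s['position']]))
for p in [(-.0,-.035,.052),(0,.035,.052)]: print(proj(f,[tw(*p)]),proj(g,[tw(*p)]))
a=cv2.resize(f['image'],None,fx=.78,fy=.78); b=cv2.resize(g['image'][150:300,250:450],None,fx=2,fy=2,interpolation=2)
c=np.zeros((600,400,3),np.uint8); c[:300]=a[:300,:400] if a.shape[1]>=400 else cv2.copyMakeBorder(a[:300],0,0,0,400-a.shape[1],0); c[300:]=b
cv2.imwrite('pics/v4.png',c)
E
```

```text
[0.56821286 0.21542342 0.04385929] [-9.00050439e+01  1.60578654e-02 -2.09820186e+00] [ 3.601e+01  2.816e+01 -1.253e+01 -1.000e-02 -4.932e+01 -1.281e+02] [ 0.221 -0.174 -0.345 -0.005  0.092 -0.087]
tcp in wrist [[260.1968923  218.43184543]] scene [[348.42123583 223.08601312]]
[[207.90378162 215.38848503]] [[333.78660395 213.4327938 ]]
[[312.76065356 215.37590197]] [[366.352756   224.62008246]]
```

View pics/v4.png

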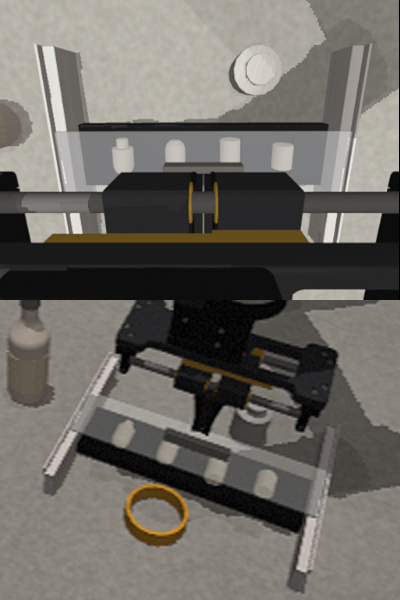

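```bash
python3 - <<'E'
from h import *
g=np.load('pics/s4.npy',allow_pickle=True).item(); f=np.load('pics/s3.npy',allow_pickle=True).item()
for z in (.044,.052,.06,.07,.08,.1): print(z,(proj(g,[tw(.005,0,z)])-[250,150])*2+[0,300],'half', (proj(f,[tw(.005,0,z)])-[100,190])*3.1)
print([((proj(g,[tw(x,y,.052)])-[250,150])*2+[0,300]).round(0).tolist() for x in (-.004,.004,.02) for y in (-.035,.035)])
print([((proj(f,[tw(.005+x,.03,z)])-[100,190])*3.1).round(0).tolist() for x in (-.0375,.0375) for z in (.08,.1,.114,.13)])
print([((proj(f,[tw(.005+x,.095,z)])-[100,190])*3.1).round(0).tolist() for x in (-.0375,.0375) for z in (.1,.114,.13)])
E
```

```text
0.044 [[196.96057346 446.10310982]] half [[361.02669671 271.23423161]]
0.052 [[198.43266676 441.14544097]] half [[360.11105013 261.48015589]]
0.06 [[199.92706719 436.11264682]] half [[359.18213319 251.58471552]]
0.07 [[201.82721699 429.7133829 ]] half [[358.00188207 239.01189646]]
0.08 [[203.76405375 423.19056583]] half [[356.79985491 226.20710451]]
0.1 [[207.75212178 409.75967746]] half [[354.32801649 199.87543938]]
[[[169.0, 424.0]], [[234.0, 447.0]], [[166.0, 429.0]], [[232.0, 452.0]], [[162.0, 440.0]], [[228.0, 463.0]]]
[[[405.0, 283.0]], [[404.0, 256.0]], [[402.0, 237.0]], [[401.0, 214.0]], [[269.0, 253.0]], [[265.0, 227.0]], [[262.0, 208.0]], [[258.0, 185.0]]]
[[[358.0, 361.0]], [[356.0, 341.0]], [[354.0, 318.0]], [[208.0, 326.0]], [[204.0, 306.0]], [[199.0, 283.0]]]
```

The rib has not moved. In the scene view the fingertip ends just above the rib, so the real tip seems to be about 20 mm above the reported TCP. A light touch on bare bench will measure the offset.

```bash
python3 - <<'E'
from h import *
env.move_straight(tw(.005,0,.12),rate=.25)
env.goto([.42,.13,.06],down(-2.08)); env.move_straight([.42,.13,.012],rate=.1,force_limit=6)
print(env.read_state()['position'],env.read_state()['force'])
print(env.move_straight([.42,.13,-.03],rate=.03,force_limit=4))
s=env.read_state(); print(s['position'],s['force'],s['clock'])
env.move_straight([.42,.13,.06],rate=.2); print(env.read_state()['clock'])
E
```

```text
[0.42072205 0.13045749 0.01210461] [-0.54128554  0.68873555  0.2329651 ]
False
[ 0.42013859  0.13008461 -0.02983905] [ 0.28382628 -0.12867421  0.37695091] 20.8
21.4
```

```bash
python3 - <<'E'
from h import *
env.move_straight([.42,.13,-.026],rate=.25,force_limit=8)
try:
    print(env.move_straight([.42,.13,-.08],rate=.03,force_limit=4))
except env.Unreachable as e: print('unreach',e)
s=env.read_state(); print(s['position'],s['force'],s['clock'])
f=shot('scene','s5'); g=shot('side','s6'); print(proj(f,[s['position'],[.42,.13,0]]),proj(g,[[.42,.13,0]]))
a=cv2.resize(f['image'][90:240,280:430],None,fx=2.66,fy=2.66,interpolation=2); b=cv2.resize(g['image'][190:340,200:350],None,fx=2.66,fy=2.66,interpolation=2)
cv2.imwrite('pics/v5.png',np.hstack([a,b]))
E
```

```text
True
[ 0.42037343  0.1302791  -0.03288088] [-0.91070023  0.8884578   6.02130545] 22.5
[[323.53324439 192.20083767]
 [325.32604593 182.88882368]] [[306.95209906 272.93462831]]
```

View pics/v5.png

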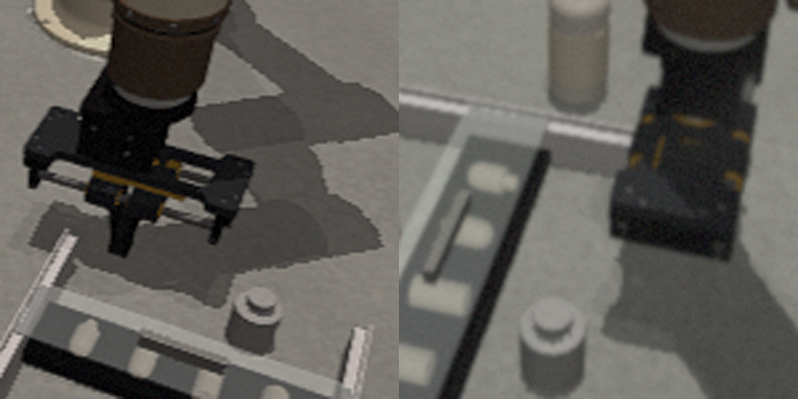

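Contact came at a TCP z of -0.033, so the real tip is about 32.5 mm above the reported TCP. I'll correct for that and push again.

```bash
cat >> h.py <<'E'
ZO=.0325   # real fingertip height = reported TCP z + ZO
def tt(x,y,z): return tw(x,y,z-ZO)
E
python3 - <<'E'
from h import *
Y=-2.08
env.move_straight([.42,.13,.06],rate=.3)
env.goto(tt(-.03,0,.11),down(Y)); env.move_straight(tt(-.03,0,.044),force_limit=8)
s0=env.read_state(); print(s0['position'],s0['force'])
print(env.move_straight(tt(.0485,0,.044),rate=.06,force_limit=10))
s=env.read_state(); print(s['force']-s0['force'],tl(s['position']),s['clock'])
x=tl(s['position'])[0]
env.move_straight(tt(x-.008,0,.044)); env.move_straight(tt(x-.015,0,.11),rate=.25)
env.gripper_to(.36); env.goto([.46,.15,.25],down(Y))
f=shot('wrist','w7'); show(f,["necked_tip","cover_rib","ring"])
r=env.trace(f,"necked_tip")
for q in r[:2]:
    v,u=np.nonzero(q['mask']); print(q['score'],len(u),u.min(),u.max(),v.min(),v.max(),[tl(toplane(f,((u.min()+u.max())/2,vv),.019)).round(4).tolist() for vv in(v.min(),v.max())])
print(env.read_state()['clock'])
cv2.imwrite('pics/w7c.png',cv2.resize(f['image'][60:260,130:400],None,fx=2.9,fy=2.9,interpolation=2))
E
```

```text
[0.53326178 0.21661501 0.01195029] [-0.29643632  0.45052136  0.36712655]
False
[ 0.25367085 -1.08452364 -0.1492337 ] [4.85760068e-02 2.34633652e-05] 25.7333
necked_tip [([0.554, 0.137, 0.027], 0.54)]
cover_rib [([0.637, 0.141, 0.037], 0.61), ([0.508, 0.018, 0.064], 0.34)]
ring [([0.554, 0.187, 0.023], 0.44)]
0.71 197 248 259 219 240 [[-0.019, -0.0796], [0.0154, -0.0798]]
28.3833
```

View pics/w7c.png

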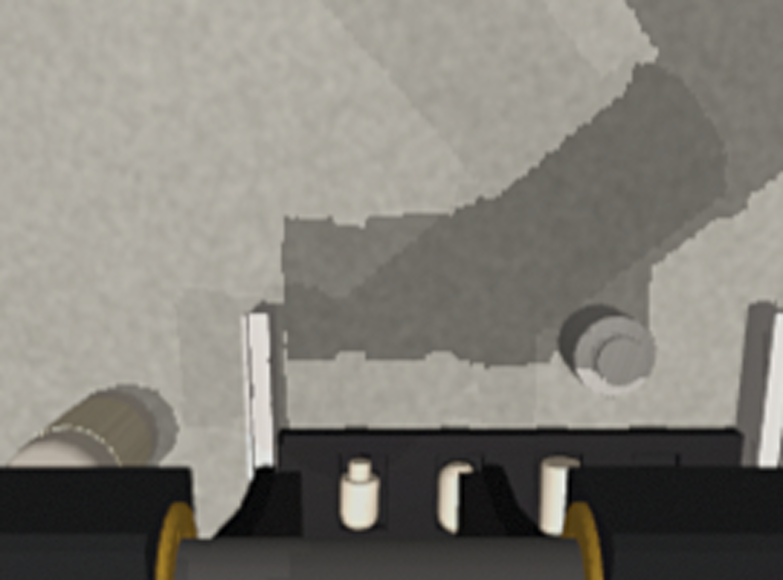

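The cover is open. The tip is at crop (358,495), with its neck toward the robot, and the weight hasn't moved. Now I'll grasp it lightly.

```bash
python3 - <<'E'
from h import *
Y=-2.08; gx,gy=-.0005,-.0795
env.goto(tt(gx,gy,.10),down(Y)); env.move_straight(tt(gx,gy,.022),rate=.12,force_limit=8)
hit=env.move_straight(tt(gx,gy,.009),rate=.025,force_limit=3); s=env.read_state(); zt=s['position'][2]; print('touch',hit,zt,zt+ZO,s['force'],s['clock'])
if not hit: raise SystemExit
p=tw(gx,gy,zt+.0017); env.move_straight(p,rate=.05)
env.gripper_to(.0,grasp_force=4); s=env.read_state(); zg=s['position'][2]; print('grip',s['opening'],s['position'],s['force'],s['clock'])
env.move_straight(tw(gx,gy,zg+.03),rate=.06); print('lift',env.read_state()['opening'])
env.move_straight(tw(gx,gy,.20),rate=.2); s=env.read_state(); print(s['opening'],s['clock'],zg)
open('zg','w').write(str(zg))
f=shot('scene','s8'); show(f,["necked_tip","round_filter","bottle","cover_rib"])
E
```

```text
touch True -0.018835146354398036 0.013664853645601965 [-1.36301001 -0.97401936  4.48307974] 30.4417
grip 0.2095332540380761 [ 0.5596904   0.1362205  -0.01727272] [ 0.226178   -0.41431525 -0.24929342] 31.1
lift 0.2111986590817607
0.2156501249767924 32.8333 -0.017272722575625017
necked_tip []
round_filter []
bottle [([0.536, 0.008, 0.078], 0.9)]
cover_rib [([0.627, 0.222, 0.04], 0.6), ([0.546, -0.198, 0.041], 0.59)]
```

```bash
python3 - <<'E'
from h import *
zg=float(open('zg').read()); d=[.531,-.207]; Y=4.2
env.goto(d+[.20],down(Y)); s=env.read_state(); print(s['opening'],s['position'],s['clock'])
env.move_straight(d+[zg+.048],rate=.15)
hit=env.move_straight(d+[zg+.0425],rate=.015,force_limit=2.5); s=env.read_state(); print('place',hit,s['position'][2]-zg,s['force'],s['opening'],s['clock'])
env.gripper_to(.36); print(env.read_state()['opening'])
env.move_straight(d+[.10],rate=.15)
env.goto([.44,-.19,.24],down(Y)); f=shot('wrist','w9'); show(f,["necked_tip","dish"])
r=env.trace(f,"necked_tip")
for q in r[:1]:
    v,u=np.nonzero(q['mask']); print(q['score'],len(u),toplane(f,(u.mean(),v.mean()),.062))
print(env.read_state()['clock'])
E
```

```text
0.21435703274147505 [ 0.53135399 -0.20629239  0.19998523] 34.3833
place True 0.04269440132054556 [-0.90600525  0.60208049  3.40775802] 0.21426514139579367 36.0833
0.3617189339128112
necked_tip [([0.523, -0.211, 0.068], 0.51)]
dish [([0.469, -0.21, 0.04], 0.68), ([0.528, 0.121, 0.036], 0.58)]
0.69 258 [ 0.52708977 -0.20706833  0.062     ]
38.2167
```

The tip is in the dish, about 4 mm from its centre. Now I'll push the cover back, stop slightly short, and compare with the "closed" reference picture w2 from the same pose.

```bash
cat > cmp.py <<'E'
from h import *
def cmp(fn):
    env.goto([.49,.15,.27],down(-2.08)); env.gripper_to(.36); f=shot('wrist',fn); g=np.load('pics/w2.npy',allow_pickle=True).item()
    print('pose diff',np.array(f['position'])-g['position'],np.array(f['orientation'])-g['orientation'])
    a=g['image'].astype(np.float32).mean(2); b=f['image'].astype(np.float32).mean(2); k=8
    def loc(box):
        u0,u1,v0,v1=box; T=cv2.resize(a[v0:v1,u0:u1],None,fx=k,fy=k,interpolation=2); m=12
        S=cv2.resize(b[v0-m:v1+m,u0-m:u1+m],None,fx=k,fy=k,interpolation=2)
        r=cv2.matchTemplate(S,T,cv2.TM_CCOEFF_NORMED); _,s,_,l=cv2.minMaxLoc(r); return (np.array(l)/k-m).tolist(),round(s,3)
    print('rib',loc((280,334,208,219)),'plate edge L',loc((216,240,185,200)),'static rail end',loc((212,232,138,160)))
    print('px per m x',(proj(f,[tw(.01,0,.052)])-proj(f,[tw(0,0,.052)]))/.01, env.read_state()['clock'])
    return f
E
python3 - <<'E'
from cmp import *
Y=-2.08
env.gripper_to(0,grasp_force=5)
env.goto(tt(.092,0,.12),down(Y)); env.move_straight(tt(.092,0,.044),rate=.15,force_limit=8)
s0=env.read_state(); print(env.move_straight(tt(.0155,0,.044),rate=.06,force_limit=10))
s=env.read_state(); print(s['force']-s0['force'],tl(s['position']),s['clock'])
env.move_straight(tt(.024,0,.044)); env.move_straight(tt(.03,0,.11),rate=.25)
cmp('w10')
E
```

```text
False
[ 0.07715084  0.84013108 -0.83283375] [ 0.01522564 -0.00011302] 42.875
pose diff [ 6.15113504e-06  3.05723796e-06 -1.04363308e-05] [ 0.00126287  0.00088741 -0.000207  ]
rib ([0.0, -1.625], 0.982) plate edge L ([0.0, -0.625], 0.964) static rail end ([0.0, 0.0], 1.0)
px per m x [[-26.91366591 640.93523649]] 45.3167
```

```bash
python3 - <<'E'
from h import *
L=lambda n:np.load(f'pics/{n}.npy',allow_pickle=True).item()['image'].astype(float).mean(2)
a,b=L('w2'),L('w10')
for n,(u0,u1,v0,v1) in {'rib':(287,326,204,222),'plate':(232,375,184,200),'plateL':(221,226,184,202)}.items():
    print(n,'w2',a[v0:v1,u0:u1].mean(1).round().astype(int).tolist()); print('   now',b[v0:v1,u0:u1].mean(1).round().astype(int).tolist())
E
```

```text
rib w2 [145, 145, 145, 145, 146, 147, 138, 100, 58, 88, 148, 164, 160, 158, 138, 126, 118, 101]
   now [145, 145, 145, 146, 148, 121, 69, 61, 141, 165, 160, 158, 158, 151, 141, 135, 118, 100]
plate w2 [164, 120, 34, 26, 38, 31, 23, 22, 51, 104, 121, 122, 124, 127, 131, 134]
   now [164, 121, 36, 17, 25, 21, 33, 93, 119, 120, 119, 120, 122, 124, 128, 131]
plateL w2 [168, 169, 169, 169, 169, 170, 171, 172, 149, 153, 171, 171, 171, 171, 171, 172, 173, 173]
   now [168, 169, 169, 169, 169, 170, 166, 159, 163, 170, 171, 170, 170, 171, 172, 173, 173, 173]
```

Both the rib and the plate edge sit about 1.65 px (about 2.6 mm) past centre. This calibrates the finger half-width: the cover is centred with the TCP at ±17.8 mm. I'll nudge it back from the other side.

```bash
python3 - <<'E'
from cmp import *
Y=-2.08
env.gripper_to(0,grasp_force=5)
env.goto(tt(-.032,0,.11),down(Y)); env.move_straight(tt(-.032,0,.044),rate=.15,force_limit=8)
print(env.move_straight(tt(-.0178,0,.044),rate=.02,force_limit=10))
s=env.read_state(); print(tl(s['position']),s['clock'])
env.move_straight(tt(-.027,0,.044),rate=.1); env.move_straight(tt(-.03,0,.11),rate=.25)
f=cmp('w11'); b=f['image'].astype(float).mean(2)
for u0,u1,v0,v1 in [(287,326,204,222),(232,375,184,200)]: print(b[v0:v1,u0:u1].mean(1).round().astype(int).tolist())
g=shot('scene','s12'); show(g,["weight","ring","bottle","necked_tip"]); print(env.read_state()['clock'])
a=cv2.resize(g['image'][110:290,130:440],None,fx=2.5,fy=2.5,interpolation=2)
cv2.imwrite('pics/final.png',a)
E
```

```text
False
[-0.0179109  -0.00010084] 48.4333
pose diff [ 1.21532490e-05  2.12035107e-06 -1.50151996e-05] [ 0.00162297  0.00098329 -0.00093522]
rib ([0.0, -1.625], 0.982) plate edge L ([0.0, -0.625], 0.964) static rail end ([0.0, 0.0], 1.0)
px per m x [[-26.90649975 640.94707427]] 50.8083
[145, 145, 145, 146, 148, 121, 69, 61, 140, 165, 160, 158, 158, 151, 141, 135, 118, 100]
[164, 121, 35, 17, 25, 21, 33, 93, 119, 120, 119, 120, 122, 124, 128, 131]
weight []
ring [([0.652, 0.2, 0.014], 0.6), ([0.493, 0.259, 0.04], 0.45)]
bottle [([0.538, 0.011, 0.08], 0.8)]
necked_tip []
51.0583
```

View pics/final.png

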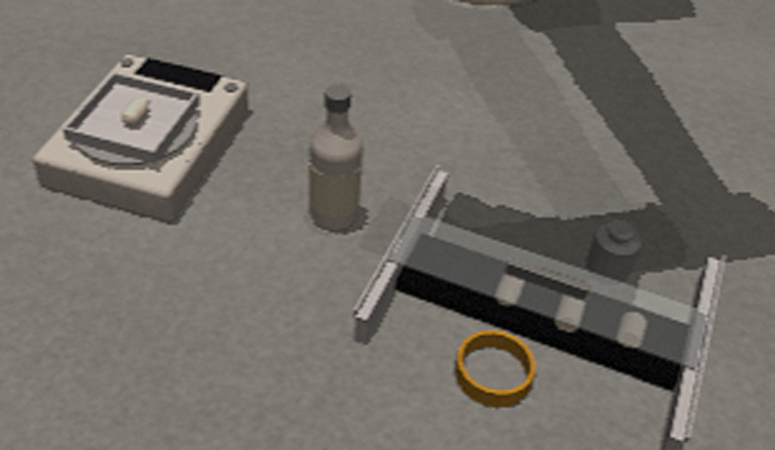

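The tip lies in the dish (crop 135,112), the ring, weight and bottle stand in place, and the other three filters are in their pockets. The nudge fell short because the finger's two faces are not symmetric about the TCP, so the cover still sits at about -2.6 mm. I'll push in small steps and watch the plate edge with the wrist camera until it has moved 2.6 mm.

```bash
python3 - <<'E'
from h import *
Y=-2.08
def edge(f=None):
    f=f or env.grab_frame('wrist'); b=f['image'].astype(float).mean(2); o=[]
    for y in np.r_[-.1,-.09,-.055,-.05,.05,.055,.095,.1]:
        u,v=proj(f,[tw(-.0346,y,.038)])[0]; u=int(round(u)); v=int(round(v))
        if not(2<u<509 and 10<v<370): continue
        p=b[v-9:v+10,u-1:u+2].mean(1); g=np.diff(p); i=int(np.argmax(g[1:-1]))+1
        d=.5*(g[i-1]-g[i+1])/(g[i-1]-2*g[i]+g[i+1]-1e-9); o.append(tl(toplane(f,(u,v-9+i+.5+d),.038))[0])
    return np.median(o),np.ptp(o)
for n in('w2','w11'): print(n,edge(np.load(f'pics/{n}.npy',allow_pickle=True).item()))
env.gripper_to(0,grasp_force=5)
env.goto(tt(-.03,0,.10),down(Y)); env.move_straight(tt(-.0185,0,.044),rate=.2,force_limit=8)
e0=edge(); x=-.0185; m=0; print(e0,env.read_state()['clock'])
while x<-.003 and m<.0021 and env.read_state()['clock']<59.5:
    x+=.002 if m<.0004 and x<-.0136 else min(.0012,max(.0005,.0026-m)); env.move_straight(tt(x,0,.044),rate=.03,force_limit=10)
    e=edge(); m=e[0]-e0[0]; print(round(x,4),round(m,4),round(e[1],4),env.read_state()['clock'])
env.move_straight(tt(x-.008,0,.044),rate=.1); env.move_straight(tt(-.03,0,.12),rate=.25); print(env.read_state()['clock'])
E
```

```text
w2 (np.float64(-0.029957336821815006), np.float64(0.0005951125306346457))
w11 (np.float64(-0.032796645116386566), np.float64(0.0001847229373918846))
(np.float64(-0.03236618870346407), np.float64(0.0004797984745870121)) 53.2417
-0.0165 0.0 0.0005 53.5417
-0.0145 0.0007 0.0006 53.8417
-0.0133 0.0016 0.0007 54.1417
-0.0123 0.0024 0.0147 54.4417
55.15
```

```bash
python3 - <<'E'
from h import *
env.goto([.49,.15,.27],down(-2.08)); f=shot('wrist','w13'); b=f['image'].astype(float).mean(2)
print(b[184:200,232:375].mean(1).round().astype(int).tolist(), b[204:216,287:326].mean(1).round().astype(int).tolist())
print(env.read_state()['clock'],env.read_state()['force'])
env.close_job()
E
```

```text
[159, 163, 130, 55, 20, 36, 36, 25, 19, 31, 88, 115, 118, 119, 121, 123] [142, 142, 142, 142, 142, 142, 143, 144, 126, 81, 60, 129]
56.0167 [ 0.12674496  0.0825968  -0.08602348]
the job is handed in; nothing more can be done
```

I handed the job in at about 56 s. The necked tip is in the balance dish and the cover is back over the tray, about 0.5 mm or less from where it started.

**What I did**
- I pushed the cover away from the weight and took the necked tip out of the pocket nearest the bottle with a 4 N grip. I lowered it until light contact (about 3 N), let go, and pushed the cover back.

**What went wrong on the way**
- **Tool height:** the real fingertips sit about 32.5 mm above the reported TCP. My first cover push, and a slow repeat of it, passed over the rib without touching it. I found the offset with a light touch (about 6 N) on the bare bench and corrected for it.
- **Cover centring:** the first push back overshot by about 2.6 mm, and the first correction fell short. I finished in small steps, watching the plate edge with the wrist camera.

**Last checks**
- **Cover:** the step readings showed it moved back about 2.4 mm of that 2.6–2.8 mm. In the last picture, once a 1 px shift of the whole image is allowed for, its edge matches the closed reference to about 0.1 px. The spread at the last step was poor (15 mm across the sampled points), so that reading rests on the median.
- **Other things:** a scene picture taken before the final nudge showed the tip in the dish, about 4 mm from its centre. The other three filters were in their pockets, and the weight, ring and bottle stood in place. In that picture the detector missed the weight and the tip, so I judged those two by eye.
- I did not photograph the balance or the loose items again after the final nudge.

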